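# Click the cash box wheel to its open mark and press the latch

## Task

Unlock the cash box: with a fingertip, flick the arms of the combination wheel on its lid round clockwise (seen from above) until the wheel's pointer rests at the long open mark, and never let it click past that mark. Then press the latch button on the lid all the way down and let it come up again. Do not lift the box or shove it along the desk, and leave the mug, mouse and stapler where they are.

Things in the scene. Friction and masses are not known exactly. Their poses are not given: they have to be found in the camera images.
- cashbox: Grey steel cash box, loose on the desk, 1.5 to 2.4 kg, 200 (x) x 280 (y) x 80 mm high with a flat lid at z = 80 mm. Origin: centre of its underside, z up; its front faces its own -x, towards the robot (turned up to 0.35 rad). In its frame the wheel's axis is at x -10, y +60 mm, the latch button at x -10, y -90 mm. A bail handle (not needed) is on the back (+x) face.
- dial (a joint): Wheel angle (rad), growing clockwise seen from above. It clicks to rest at 0, 1.047, 2.094, 3.142, 4.189 (open mark) and 5.236 (one too far), pulling itself to the nearest; end stops just outside, so it cannot go round the other way. Starts at 1.047, 2.094 or 3.142. About 2 N at an arm's end turns it. Pointer's direction in the box frame (anticlockwise from x): 1.047 - angle.
- dial_centre (a point): On the wheel's upright axis at its top face, 25 mm above the lid. The wheel is flat and black: a 68 mm diameter hub with six straight radial arms 60 degrees apart, each 8 mm thick with a rounded end 56 mm from the axis. Hub and arms span 5 to 25 mm above the lid; between the arms it is free down to the lid. At rest one arm always points at the open mark.
- dial_pointer (a point): Outer end of the pointer: a raised aluminium rib 5 mm wide and 4 mm high along the top of one arm. This point lies 54 mm from the axis and 29 mm above the lid.
- open_mark (a point): Centre of the open mark: a white bar 24 x 8 mm lying flat on the lid, radial, 72 mm from the wheel's axis on the robot's side (the box's -x). The five other rest positions are marked by 6 mm white round dots. The marks are paint-thin; fingers may pass over them.
- latch (a joint): Travel of the latch button, 0 up to 0.006 m fully down; it springs back. Fully down takes 5 N.
- latch_top (a point): Centre of the top face of the latch button, a black round push button of 28 mm diameter in a steel housing on the lid; it is pressed straight down.
- mug: White mug, 76 mm wide, 90 mm high, loose beside the box. Origin at the centre of its underside. Bystander.
- mouse: Grey computer mouse, 105 x 60 x 35 mm, loose beside the box. Origin at its underside. Bystander.
- stapler: Grey stapler, 130 x 36 x 50 mm, loose behind the box. Origin at the centre of its underside. Bystander.

How it is judged:
By the outcome, as a careful person would: the job done as asked, in the order asked, and still so for the second after the job is handed in, with the robot touching nothing.
It also fails if it takes over 58 s, if anything falls off the work surface, if the arm or the gripper's body presses on something with over 40 N, if the wrist force passes 120 N, or if a joint passes its speed limit or range.

## Robot

A 6-joint arm with a two-finger parallel gripper is mounted at the origin on the work surface. World frame = base frame: x ahead of the robot, y to its left, z up, the work surface at z = 0. Lengths are in mm, angles in rad, forces in N, time in s.
With the tool pointing down it reaches from about 325 to 925 mm from the base axis. Payload 3.1 kg.
Tool frame: the origin (TCP) lies on the centre line of the jaws, within the pads' length; the fingertips stand 11 mm ahead of it and the grasp point (between the pads) lies 8 mm behind it; z points along the fingers, y is the line along which they close (so a half turn about z gives the same grasp; the last joint's range is limited). The gripper opens to 85 mm and grips with 20 to 120 N. Pads are 22 mm wide; open, the fingers measure 114 mm over their backs; the gripper's body (76 mm by 85 mm) begins 54 mm behind the grasp point. The pads swing forward as they close: fully open they stand 13 mm farther back than shut.
Start: joints at [-1.284, 0.217, 1.613, -0, 1.311, -0.112], TCP at [242.717, -575.958, 242.3] pointing down, gripper open.
Joint ranges: [-2.75, 2.75], [-0.78, 2.1], [0.31, 2.55], [-1.13, 4.27], [0.13, 2.63], [-2.58, 2.58]. Speed limits (rad/s): [2.79, 2.79, 3.14, 3.14, 3.14, 3.14].

## Interface

Orientations are given as [roll, pitch, yaw] about the fixed x, y, z axes, in that order (R = Rz(yaw) Ry(pitch) Rx(roll)).
In Python, from plant import manip, eyes gives the robot as it stands.
- The arm moves only by the tool servo_tool, never from a script. Its argument "deltas" is one flat list of numbers, 7 for each row, row after row: the shift along the tool's x, y, z in m, then the turn, a rotation vector about the tool's x, y, z in degrees, then the closure, from -1 (fully open) to 1 (shut), so that 0 is half open. A call has 1 to 10 rows; each row is the pose to reach, as a shift and turn from the pose commanded when the call began, along the tool's axes at that moment; what a row does not reach only later rows make up. A row lasts 1/8 s, in which the tool goes at most 62.5 mm and 10.7 degrees, less where a joint would pass 70% of its speed; a pose out of reach is approached as far as the arm can. A call with a gripper value outside its range is refused whole. The fingers move at their own pace and stop on an object; the grip force is fixed at half the most. Time passes only in rows, so rows that repeat a pose let the fingers close. It gives the time, the measured TCP pose, the force, the opening and the grip force at its end, in the units of the state.
- manip.observe(): the state, without advancing time (a new reading comes with each control period).
- eyes.read_camera(name): name is "side" or "top"; returns a dict with "image" (384x512x3 uint8, blue, green, red), "fx", "fy", "cx", "cy" (pixels), "R" (3x3) and "t" (3): a world point X has camera coordinates R X + t. Camera axes: x right, y down, z forward; pixel columns grow to the right and rows downward; lengths in mm; the calibration is good to about 2 mm. A picture is of the moment at which its call begins. There is no depth.
- manip.finish_job(): hands the job in; it is judged then, once.
The state is a dict: "clock": time; "joint_positions": joint angles; "dq": joint speeds; "effort": joint torques, N m; "position": TCP position; "tool_rot": TCP orientation; "wrist_force": force on the tool from outside, world axes, zero at the start; "torque": the same for the moment, N m; "width": finger opening in mm; "grasp_force": force on a finger pad.
Only numpy, scipy, OpenCV 4.12 (cv2) and the standard library are available. Lean on these libraries where they do the work, as an engineer would, in place of code of your own. Each camera call takes 0.05 s, during which the arm holds its last target. There are 200 camera calls.

## Working session

There is one attempt and no reset: what is moved stays moved. The work goes in short steps, Python scripts to look and compute and a tool call to move; the robot and the scene stay as the last step left them, time stands still between calls to the robot, and variables do not carry over. Pictures are saved under pics/ and viewed, at most 10 in all, crops included, and the job is handed in when it is done.

Besides the shell and the picture viewer there is one more tool, called after "Call:" as name(argument=value, ...) on one line, values as JSON. servo_tool: Moves the arm, as the interface text tells. Its arguments: {"type":"object","properties":{"deltas":{"type":"array"}},"required":["deltas"]}

```bash
mkdir -p pics; ls; python3 - <<'E'
from plant import manip, eyes
import cv2
s=manip.observe();print({k:s[k] for k in("clock","position","tool_rot","wrist_force","width")})
for n in("top","side"):
    c=eyes.read_camera(n);cv2.imwrite(f"pics/{n}0.png",c["image"]);print(n,c["fx"],c["fy"],c["cx"],c["cy"],c["R"],c["t"])
E
```

```text
pics
{'clock': 0.0, 'position': array([ 242.46294326, -575.18015731,  240.949161  ]), 'tool_rot': array([-3.13916849e+00, -2.46408767e-04,  3.98762211e-01]), 'wrist_force': array([-1.0021298 , -1.01188207,  0.16862316]), 'width': 85.47244391381378}
top 372.82266123902895 372.82266123902895 256.51645458557823 196.13973057195605 [[-0.02405306 -0.99934057 -0.0272006 ]
 [-0.99123813  0.02737519 -0.12921904]
 [ 0.12987845  0.02385416 -0.99124294]] [  58.17171478  598.57872569 1069.20456096]
side 403.55280367180785 403.55280367180785 254.45803887171272 201.53790337576754 [[-0.78684282 -0.61709397  0.00856789]
 [-0.49732128  0.6257804  -0.60089136]
 [ 0.36544482 -0.47706805 -0.79928478]] [474.1214435  312.14765732 860.51591511]
```

View pics/top0.png

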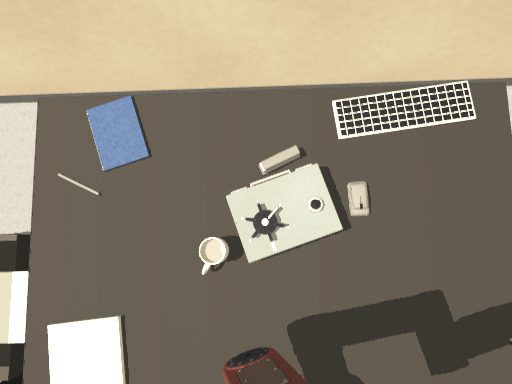

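View pics/side0.png

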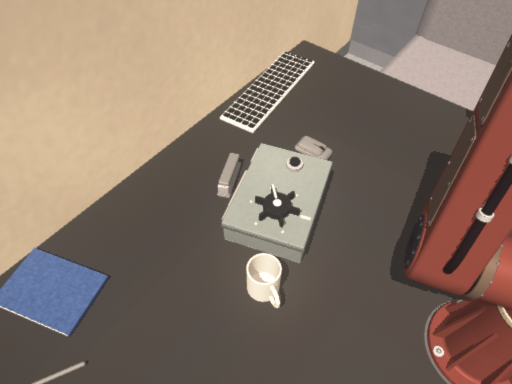

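The top view shows the box at about (285,212), its wheel at (265,222), the latch at (316,205) and the mug at (213,251). Next I'll enlarge both views.

```bash
python3 - <<'E'
import cv2,numpy as np
a=cv2.imread("pics/top0.png")[150:270,215:355];b=cv2.imread("pics/side0.png")[135:265,215:340]
a=cv2.resize(a,None,fx=5,fy=5,interpolation=cv2.INTER_CUBIC);cv2.imwrite("pics/topc.png",a)
b=cv2.resize(b,None,fx=4.5,fy=4.5,interpolation=cv2.INTER_CUBIC);cv2.imwrite("pics/sidec.png",b)
E
```

```text
(no output)
```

View pics/topc.png

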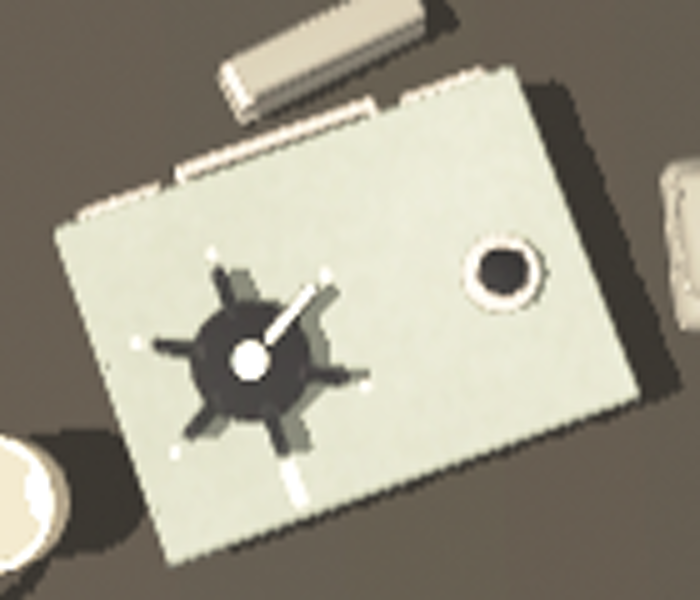

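View pics/sidec.png

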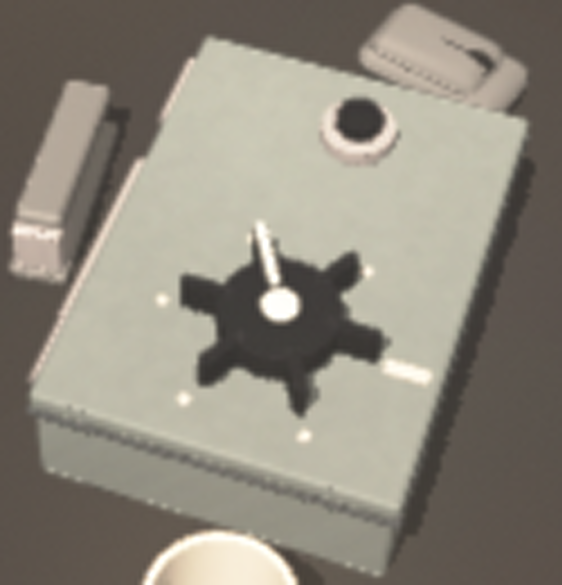

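The wheel's pointer is at the upper right in the top crop, which reads as 2.094, so it needs two clicks. Next I'll fit the box pose from both views.

```bash
cat > h.py <<'E'
import numpy as np
from scipy.optimize import least_squares
C={"top":(372.8227,256.51645,196.13973,np.array([[-0.02405306,-0.99934057,-0.0272006],[-0.99123813,0.02737519,-0.12921904],[0.12987845,0.02385416,-0.99124294]]),np.array([58.17171478,598.57872569,1069.20456096])),
"side":(403.5528,254.45804,201.5379,np.array([[-0.78684282,-0.61709397,0.00856789],[-0.49732128,0.6257804,-0.60089136],[0.36544482,-0.47706805,-0.79928478]]),np.array([474.1214435,312.14765732,860.51591511]))}
def proj(n,X):
    f,cx,cy,R,t=C[n];p=R@X+t;return np.array([cx+f*p[0]/p[2],cy+f*p[1]/p[2]])
def back(n,uv,z):
    f,cx,cy,R,t=C[n];d=R.T@np.array([(uv[0]-cx)/f,(uv[1]-cy)/f,1]);o=-R.T@t;return o+d*(z-o[2])/d[2]
def b2w(q,p):
    c,s=np.cos(q[2]),np.sin(q[2]);return np.array([q[0]+c*p[0]-s*p[1],q[1]+s*p[0]+c*p[1],p[2]])
E
python3 - <<'E'
from h import *
T=lambda u,v:(215+(u+.5)/5-.5,150+(v+.5)/5-.5); S=lambda u,v:(215+(u+.5)/4.5-.5,135+(v+.5)/4.5-.5)
obs=[("top",T(57,232),(100,140,80)),("top",T(515,68),(100,-140,80)),("top",T(640,398),(-100,-140,80)),("top",T(172,563),(-100,140,80)),("top",T(250,360),(-10,60,108)),("top",T(295,485),(-82,60,80)),
("side",S(32,403),(100,140,80)),("side",S(208,38),(100,-140,80)),("side",S(527,120),(-100,-140,80)),("side",S(395,518),(-100,140,80)),("side",S(280,303),(-10,60,108)),("side",S(407,371),(-82,60,80))]
r=least_squares(lambda q:np.concatenate([proj(n,b2w(q,p))-uv for n,uv,p in obs]),[550,0,.35],loss="soft_l1",x_scale=[10,10,.05])
q=r.x;print(q)
for n,uv,p in obs:print(n,p,np.round(proj(n,b2w(q,p))-uv,2), back(n,uv,p[2])[:2].round(1))
print("dial",b2w(q,(-10,60,105)),"latch",b2w(q,(-10,-90,90)))
for n,uv in(("top",T(502,272)),("side",S(361,120))):
  for z in(90,95,100):print(n,z,back(n,uv,z))
print("ptr",back("top",T(313,288),109),b2w(q,(-10+27,60-46.8,109)))
E
```

```text
[ 5.47432203e+02 -3.32916821e+01  3.17310726e-01]
top (100, 140, 80) [-0.55 -0.45] [597.4 129.3]
top (100, -140, 80) [-0.61 -0.18] [ 685.5 -136.8]
top (-100, -140, 80) [-0.33 -0.71] [ 494.1 -198.3]
top (-100, 140, 80) [-0.45 -0.05] [408.6  67.3]
top (-10, 60, 108) [-0.06  0.07] [519.4  20.4]
top (-82, 60, 80) [-0.36 -0.2 ] [450.2  -2.9]
side (100, 140, 80) [ 0.08 -2.2 ] [594.8 135.8]
side (100, -140, 80) [ 0.27 -0.21] [ 686.2 -134. ]
side (-100, -140, 80) [0.4  0.27] [ 497.4 -197.7]
side (-100, 140, 80) [ 1.08 -2.37] [407.2  75.2]
side (-10, 60, 108) [0.38 0.41] [520.6  20.2]
side (-82, 60, 80) [0.25 0.72] [452.4  -3.2]
dial [519.21066332  20.59286759 105.        ] latch [ 566.01256419 -121.91882342   90.        ]
top 90 [ 566.39983836 -122.78954716   90.        ]
top 95 [ 565.87287324 -122.12671588   95.        ]
top 100 [ 565.34590812 -121.46388459  100.        ]
side 90 [ 569.66493559 -128.33590911   90.        ]
side 95 [ 567.38771535 -124.26512565   95.        ]
side 100 [ 565.11049511 -120.1943422   100.        ]
ptr [558.30556027 -15.55802589 109.        ] [559.46496078 -15.44643785 109.        ]
```

```bash
cat >> h.py <<'E'
from scipy.spatial.transform import Rotation as Ro
def delta(P,rpy,tgt,yaw):
    A=Ro.from_euler("xyz",rpy);B=Ro.from_euler("xyz",[np.pi,0,yaw])
    return (A.inv().apply(np.array(tgt)-P)/1000).round(4),np.degrees((A.inv()*B).as_rotvec()).round(1)
E
python3 - <<'E'
from h import *
print(delta(np.array([242.717,-575.958,242.3]),[np.pi,0,.399],[576,8.7,180],.84))
E
```

```text
(array([ 0.5342, -0.4093,  0.0623]), array([  0. ,   0. , -25.3]))
```

Call:
servo_tool(deltas=[0.534,-0.409,0.062,0,0,-25.3,1,0.534,-0.409,0.062,0,0,-25.3,1,0.534,-0.409,0.062,0,0,-25.3,1,0.534,-0.409,0.062,0,0,-25.3,1,0.534,-0.409,0.062,0,0,-25.3,1,0.534,-0.409,0.062,0,0,-25.3,1,0.534,-0.409,0.062,0,0,-25.3,1,0.534,-0.409,0.062,0,0,-25.3,1,0.534,-0.409,0.062,0,0,-25.3,1,0.534,-0.409,0.062,0,0,-25.3,1])

```text
clock: 1.35
position: [551.6, -33.4, 184.5]
tool_rot: [-3.142, 0.0, 0.841]
wrist_force: [0.7, -1.0, 0.4]
width: -0.3
grasp_force: 0.0
```

Call:
servo_tool(deltas=[0,0,0,0,0,0,1,0,0,0,0,0,0,1])

```text
clock: 1.6
position: [550.5, -35.4, 184.3]
tool_rot: [-3.141, 0.001, 0.841]
wrist_force: [0.1, 0.5, -1.0]
width: 0.1
grasp_force: 0.0
```

```bash
python3 - <<'E'
from h import *
from plant import manip,eyes
for i in range(3):
    print(np.round(manip.observe()["position"],1),np.round(manip.observe()["tool_rot"],4))
    c=eyes.read_camera("side")
s=manip.observe();print(delta(s["position"],s["tool_rot"],[576,8.7,101],.84))
import cv2
t=eyes.read_camera("top")["image"]
f=lambda im,x,y,w,h,k:cv2.resize(im[y:y+h,x:x+w],None,fx=k,fy=k,interpolation=cv2.INTER_CUBIC)
cv2.imwrite("pics/p1.png",np.hstack([f(t,215,140,130,130,3),f(c["image"],215,125,130,130,3)]))
E
```

```text
[550.5 -35.4 184.3] [-3.1407e+00  1.4000e-03  8.4140e-01]
[550.4 -36.1 184.5] [-3.141e+00  1.100e-03  8.399e-01]
[550.4 -36.5 184.7] [-3.1412e+00  8.0000e-04  8.3890e-01]
(array([ 0.0509, -0.0114,  0.0839]), array([-0. ,  0. , -0.1]))
```

View pics/p1.png

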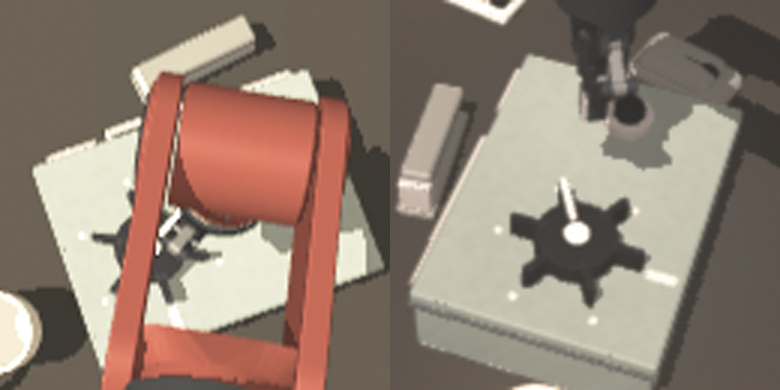

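Call:
servo_tool(deltas=[0.051,-0.0115,0.055,0,0,0,1,0.051,-0.0115,0.055,0,0,0,1,0.051,-0.0115,0.055,0,0,0,1,0.051,-0.0115,0.055,0,0,0,1,0.051,-0.0115,0.055,0,0,0,1])

```text
clock: 2.42
position: [577.3, 9.3, 131.6]
tool_rot: [3.139, -0.001, 0.839]
wrist_force: [-0.1, -1.0, -0.4]
width: -0.6
grasp_force: 0.0
```

```bash
python3 - <<'E'
from h import *
from plant import manip,eyes
import cv2
c=eyes.read_camera("side")["image"];c=eyes.read_camera("side")["image"]
s=manip.observe();P=s["position"];print(P,s["tool_rot"],s["wrist_force"],delta(P,s["tool_rot"],[576,8.7,101],.84))
R=Ro.from_euler("xyz",s["tool_rot"])
x0,y0,k=225,110,5
im=cv2.resize(c[y0:y0+120,x0:x0+120],None,fx=k,fy=k,interpolation=cv2.INTER_CUBIC)
for a,b in((11,14.5),(11,-14.5),(-11,-14.5),(-11,14.5)):
    u=proj("side",P+R.apply([a,b,11]));cv2.circle(im,tuple(int(v) for v in ((u-[x0,y0]+.5)*k)),3,(0,0,255),-1)
cv2.imwrite("pics/p2.png",im)
E
```

```text
[577.09981762   9.63882577 131.15591572] [ 3.13987262e+00 -1.08666550e-03  8.39621901e-01] [-0.0294015  -0.26554785 -0.31054881] (array([-0.0015, -0.0002,  0.0302]), array([ 0.1, -0.1, -0. ]))
```

View pics/p2.png

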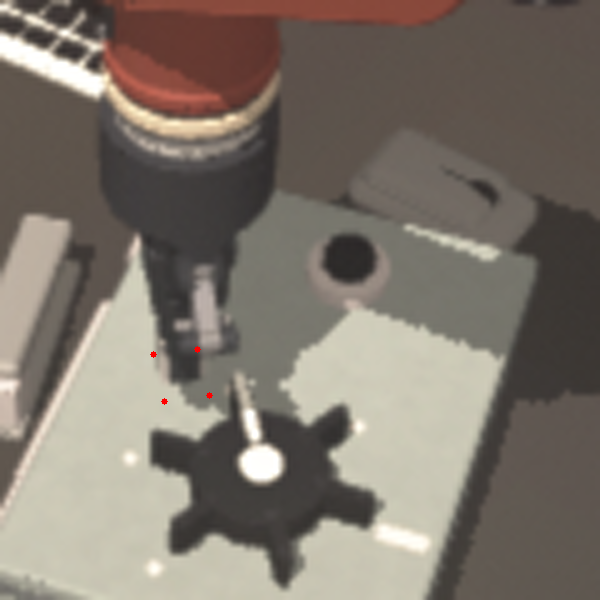

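The predicted fingertip corners run about 3 px (6 mm) lower than the visible tip at (182,382). The tip is still over the gap, clear of the arms. I'll descend and then sweep.

Call:
servo_tool(deltas=[-0.0015,0,0.015,0,0,0,1,-0.0015,0,0.03,0,0,0,1,-0.0015,0,0.034,0,0,0,1,-0.0015,0,0.034,0,0,0,1,-0.0015,0,0.034,0,0,0,1])

```text
clock: 3.15
position: [575.9, 9.2, 96.2]
tool_rot: [3.141, -0.0, 0.84]
wrist_force: [-0.3, -0.1, 0.3]
width: 0.5
grasp_force: 0.0
```

```bash
python3 - <<'E'
from h import *
from plant import manip,eyes
import cv2
c=eyes.read_camera("side")["image"];c=eyes.read_camera("side")["image"]
s=manip.observe();P=s["position"];print(P,s["tool_rot"],s["wrist_force"])
R=Ro.from_euler("xyz",s["tool_rot"])
x0,y0,k=225,110,5
cv2.imwrite("pics/p3.png",cv2.resize(c[y0:y0+120,x0:x0+120],None,fx=k,fy=k,interpolation=cv2.INTER_CUBIC))
D=np.array([519.2,20.6])
for a in range(-30,-91,-5):
    w=np.radians(a)+.3173
    T=np.r_[D+58*np.array([np.cos(w),np.sin(w)]),P[2]]
    print(a,delta(P,s["tool_rot"],T,.84)[0])
E
```

```text
[576.06809828   9.17688471  96.48874375] [ 3.14068299e+00 -6.58266179e-04  8.40450645e-01] [-0.61633482  0.76430341  0.17939867]
-30 [-0.0004  0.0002 -0.    ]
-35 [-0.0049  0.0026 -0.    ]
-40 [-0.0096  0.0045 -0.    ]
-45 [-0.0144  0.006  -0.    ]
-50 [-0.0193  0.0071 -0.    ]
-55 [-0.0243  0.0078 -0.    ]
-60 [-0.0294  0.008  -0.    ]
-65 [-0.0345  0.0078 -0.    ]
-70 [-0.0395  0.0071 -0.    ]
-75 [-0.0444  0.006  -0.    ]
-80 [-0.0492  0.0045 -0.    ]
-85 [-0.0539  0.0026 -0.    ]
-90 [-0.0584  0.0003 -0.    ]
```

View pics/p3.png

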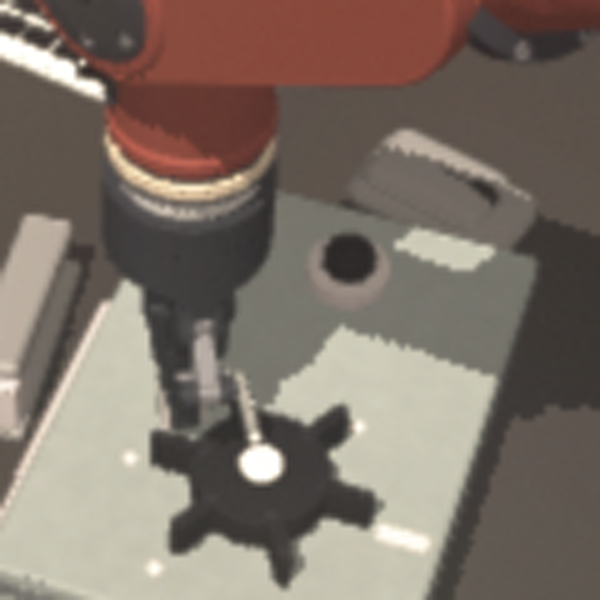

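The tip sits between the pointer arm and the arm at (155,440), with no contact force. Now the first flick.

Call:
servo_tool(deltas=[-0.005,0.0025,0,0,0,0,1,-0.0145,0.006,0,0,0,0,1,-0.0195,0.007,0,0,0,0,1,-0.0245,0.008,0,0,0,0,1,-0.0295,0.008,0,0,0,0,1,-0.0345,0.008,0,0,0,0,1,-0.0395,0.007,0,0,0,0,1,-0.0445,0.006,0,0,0,0,1,-0.049,0.0045,0,0,0,0,1,-0.053,0.003,0,0,0,0,1])

```text
clock: 4.5
position: [541.9, -32.6, 95.8]
tool_rot: [-3.141, 0.001, 0.84]
wrist_force: [-0.1, -0.2, -0.6]
width: 0.2
grasp_force: 0.0
```

```bash
python3 - <<'E'
from h import *
from plant import manip,eyes
import cv2
for i in range(4):c=eyes.read_camera("side")["image"]
s=manip.observe();print(s["position"],s["tool_rot"],s["wrist_force"])
x0,y0,k=225,110,5
cv2.imwrite("pics/p4.png",cv2.resize(c[y0:y0+120,x0:x0+120],None,fx=k,fy=k,interpolation=cv2.INTER_CUBIC))
E
```

```text
[542.35148388 -32.37555197  95.94515229] [3.14153175e+00 8.81870371e-06 8.40262510e-01] [-0.7456535   0.34321073  0.20446613]
```

View pics/p4.png

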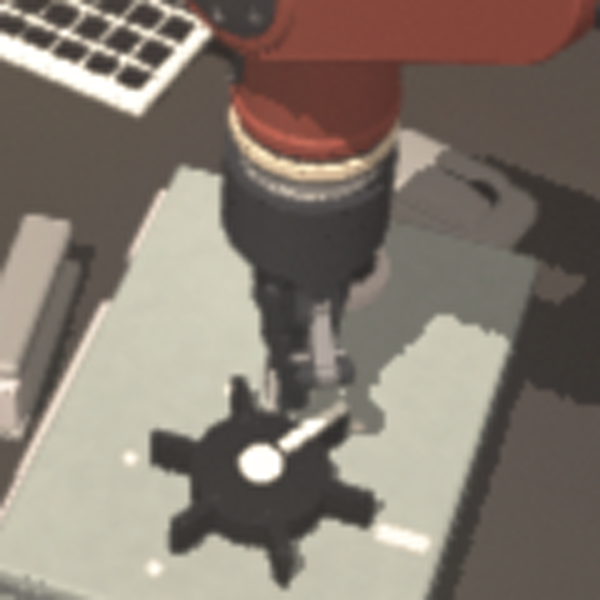

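The pointer is now on the dot one before the open mark (345,405), and the box hasn't moved. I'll lift, go back to the same gap and repeat the flick.

Call:
servo_tool(deltas=[0,0,-0.02,0,0,0,1,0,0,-0.04,0,0,0,1,0,0,-0.04,0,0,0,1,0.026,-0.0015,-0.04,0,0,0,1,0.053,-0.003,-0.04,0,0,0,1,0.053,-0.003,-0.04,0,0,0,1,0.053,-0.003,-0.02,0,0,0,1,0.053,-0.003,0,0,0,0,1,0.053,-0.003,0,0,0,0,1,0.053,-0.003,0,0,0,0,1])

```text
clock: 5.95
position: [574.7, 8.9, 95.2]
tool_rot: [-3.14, 0.001, 0.84]
wrist_force: [-0.4, 0.4, 1.0]
width: -0.4
grasp_force: 0.0
```

Call:
servo_tool(deltas=[-0.005,0.0025,0,0,0,0,1,-0.0145,0.006,0,0,0,0,1,-0.0195,0.007,0,0,0,0,1,-0.0245,0.008,0,0,0,0,1,-0.0295,0.008,0,0,0,0,1,-0.0345,0.008,0,0,0,0,1,-0.0395,0.007,0,0,0,0,1,-0.0445,0.006,0,0,0,0,1,-0.049,0.0045,0,0,0,0,1,-0.053,0.003,0,0,0,0,1])

```text
clock: 7.2
position: [541.8, -32.6, 95.8]
tool_rot: [-3.141, 0.001, 0.84]
wrist_force: [-0.5, 0.7, 0.3]
width: -0.0
grasp_force: 0.0
```

Call:
servo_tool(deltas=[0,0,0,0,0,0,1,0,0,-0.02,0,0,0,1,0,0,-0.05,0,0,0,1,0,0,-0.05,0,0,0,1,0,0,-0.05,0,0,0,1])

```text
clock: 7.82
position: [542.0, -32.2, 145.3]
tool_rot: [-3.141, 0.0, 0.84]
wrist_force: [-0.1, -0.5, -0.8]
width: 0.1
grasp_force: 0.0
```

```bash
python3 - <<'E'
from h import *
from plant import manip,eyes
import cv2
for i in range(2):c=eyes.read_camera("side")["image"]
s=manip.observe();print(s["position"],s["tool_rot"],s["wrist_force"],s["clock"])
print(delta(s["position"],s["tool_rot"],[566,-121.5,146],.84))
x0,y0,k=225,110,5
cv2.imwrite("pics/p5.png",cv2.resize(c[y0:y0+120,x0:x0+120],None,fx=k,fy=k,interpolation=cv2.INTER_CUBIC))
E
```

```text
[541.31422355 -32.06412716 144.39525847] [-3.13922471e+00  1.42097985e-03  8.40406824e-01] [-0.77603958 -0.08062529 -0.92337983] 7.925
(array([-0.0502,  0.0781, -0.0017]), array([-0.1,  0.1,  0. ]))
```

View pics/p5.png

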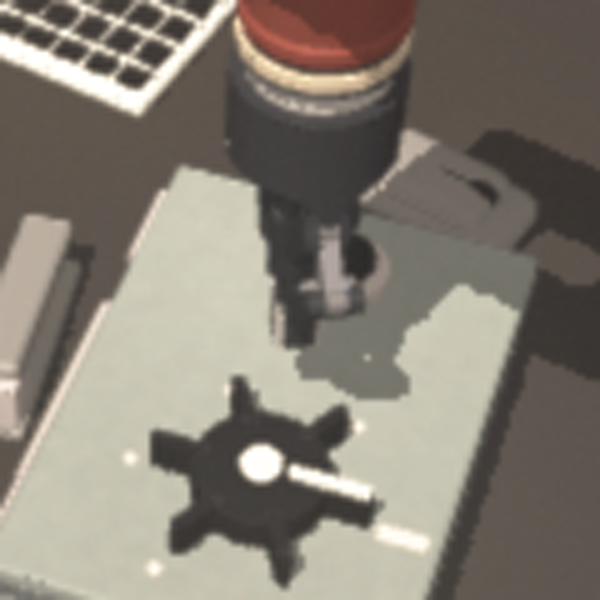

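The pointer lies on the open mark: rib end at (372,495), bar at (402,540). Next is the latch.

Call:
servo_tool(deltas=[-0.05,0.078,0,0,0,0,1,-0.05,0.078,0,0,0,0,1,-0.05,0.078,0,0,0,0,1,-0.05,0.078,0.012,0,0,0,1,-0.05,0.078,0.024,0,0,0,1,-0.05,0.078,0.024,0,0,0,1])

```text
clock: 8.68
position: [565.2, -120.0, 119.4]
tool_rot: [-3.137, 0.002, 0.842]
wrist_force: [0.0, 1.0, 0.5]
width: -0.0
grasp_force: 0.0
```

Call:
servo_tool(deltas=[0,0,0.003,0,0,0,1,0,0,0.006,0,0,0,1,0,0,0.008,0,0,0,1,0,0,0.01,0,0,0,1,0,0,0.01,0,0,0,1])

```text
clock: 9.3
position: [567.3, -121.6, 112.2]
tool_rot: [3.141, -0.0, 0.84]
wrist_force: [-0.5, 0.2, 1.9]
width: -0.1
grasp_force: 0.9
```

Call:
servo_tool(deltas=[0,0,0.002,0,0,0,1,0,0,0.002,0,0,0,1])

```text
clock: 9.55
position: [567.4, -121.6, 110.3]
tool_rot: [3.141, -0.0, 0.84]
wrist_force: [-1.6, 0.2, 3.1]
width: 0.1
grasp_force: 1.5
```

Call:
servo_tool(deltas=[0,0,0.002,0,0,0,1,0,0,0.002,0,0,0,1])

```text
clock: 9.8
position: [567.4, -121.7, 108.2]
tool_rot: [3.141, -0.0, 0.84]
wrist_force: [-1.5, 0.8, 3.8]
width: -0.3
grasp_force: 2.1
```

Call:
servo_tool(deltas=[0,0,0.001,0,0,0,1,0,0,0.001,0,0,0,1])

```text
clock: 10.05
position: [567.4, -121.7, 107.2]
tool_rot: [3.141, -0.0, 0.84]
wrist_force: [-0.7, 0.1, 5.1]
width: -0.1
grasp_force: 2.4
```

Call:
servo_tool(deltas=[0,0,0.001,0,0,0,1,0,0,0.001,0,0,0,1])

```text
clock: 10.3
position: [567.5, -121.7, 107.0]
tool_rot: [3.141, -0.0, 0.84]
wrist_force: [-2.9, 0.3, 8.5]
width: -0.0
grasp_force: 4.3
```

Call:
servo_tool(deltas=[0,0,0.001,0,0,0,1,0,0,0.001,0,0,0,1])

```text
clock: 10.55
position: [567.5, -121.7, 107.0]
tool_rot: [3.141, 0.0, 0.841]
wrist_force: [-4.1, 1.9, 12.9]
width: 0.0
grasp_force: 6.4
```

The button hit a hard stop at about 13 N after 6 mm of travel. Now I'll retract and check.

Call:
servo_tool(deltas=[0,0,-0.01,0,0,0,1,0,0,-0.03,0,0,0,1,0,0,-0.08,0,0,0,1,0,0,-0.12,0,0,0,1,0,0,-0.15,0,0,0,1,0,0,-0.15,0,0,0,1])

```text
clock: 11.3
position: [569.0, -122.3, 258.9]
tool_rot: [3.135, -0.003, 0.84]
wrist_force: [0.7, 0.2, 0.0]
width: 0.0
grasp_force: 0.0
```

```bash
python3 - <<'E'
from plant import manip,eyes
import cv2
for i in range(3):c=eyes.read_camera("side")["image"]
s=manip.observe();print(s["position"],s["wrist_force"],s["clock"])
cv2.imwrite("pics/p6.png",cv2.resize(c[125:315,205:345],None,fx=3,fy=3,interpolation=cv2.INTER_CUBIC))
E
```

```text
[ 566.12229683 -121.2711765   253.28729627] [-0.93552784  0.5341644  -0.26780205] 11.45
```

View pics/p6.png

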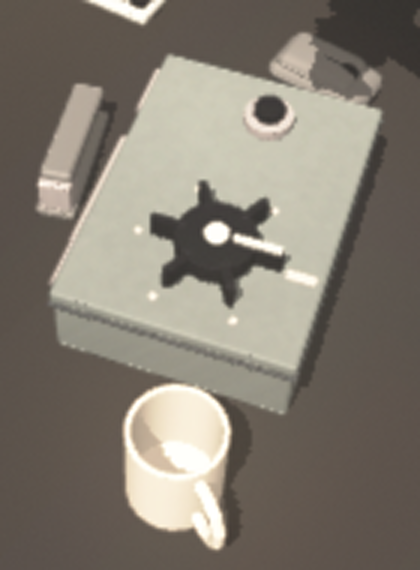

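The pointer is on the open mark (rib end at (283,250), bar at (300,277)). The button is up again at (269,110), and the box and bystanders haven't moved.

```bash
python3 -c "
from plant import manip
print(manip.finish_job())"
```

```text
the job is handed in; nothing more can be done
None
```

The job is handed in: the wheel's pointer rests on the open mark after two clicks and never went past it. The latch button was pressed to its stop and came back up, and the box, mug, mouse and stapler look unmoved in the last picture.

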